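Hang the pantry caddy on the sprung weighing arm

TASK

Weigh the caddy of tins: lift it by the wooden grip of its handle and hang its handle bar in the two-pronged fork of the spring-balanced weighing arm. Lower it slowly as the arm sinks, and let go only once the arm carries the whole weight and has settled, so that the arm neither drops, springs back, nor is pushed down to its bottom stop. Leave the caddy hanging still, level and clear of the counter, and do not disturb the other things on the counter.

Things in the scene. Friction and masses are not known exactly. Their poses are not given: they have to be found in the camera images.
- bail_grip (a point): Centre of the wooden grip (14 mm in x, 48 in y, 18 high) on the caddy's handle, on the axis of the handle's bar. Bar: rigid 8 mm round steel along y, 150 mm over the tray's underside, bare from the grip to the two 8 mm uprights at y = +-65 mm. Axes: y along the bar, z up. Held by the grip the caddy hangs level. Its mass is unknown, 0.24 to 0.77 kg.
- caddy_base (a point): Centre of the underside of the caddy: a white tray, 90 mm in x, 138 in y, 35 high, with two lidded tins fixed in it (tops 72 mm up) and the bail handle. 150 mm below the wooden grip's centre; axes as the caddy's. It stands on the counter at the start.
- fork (a point): The bar's axis passes here when it rests in the fork at the arm's end (4 mm over the prongs' tops). x: along the arm back to the column; y across; z up. Two prongs 8 mm wide at y = +-42 mm run from a cross-piece (near face x = 85 mm) to tips at x = -16. The bar lies across both prongs, wooden grip between them, uprights outside.
- seat (a point): The same point, for the seats: on each prong two pins at x = -13 and +13 mm, spreading to +-18 mm at their tops (18 mm above this point), make a seat about 19 mm long in which the bar may lie anywhere. Unloaded, this point is about 295 mm over the counter.
- weigh_arm (a joint): Sinking of the arm, rad: 0 = on its upper stop, 0.22 rad above level; 0.5 = bottom stop (keep under 0.47). Pivot on the column's axis, 243 mm up, 240 mm from the fork point. The spring yields from 1 N at the fork and sinks 14 mm for each further newton: the caddy settles 15 to 95 mm down. Lightly damped; must never move faster than 0.42 rad/s (100 mm/s at the fork).
- swing (a joint): Turn of the whole arm about the column, rad, counter-clockwise from above; 0 = over the foot plate's -x side. It has some friction and stays put; it need not be moved.
- stand: Foot plate of the weighing stand (150 x 170 x 14 mm) with a 30 mm white column, a clevis and a small blank dial (top 285 mm over the counter). Origin: underside, on the column's axis.
- jar_big_mid (a point): Bystander: glass jar with wooden lid, 84 mm wide, 130 mm high; its middle.
- jar_small_mid (a point): Bystander: amber glass jar with wooden lid, 64 mm wide, 100 mm high; its middle.
- carton_mid (a point): Bystander: cardboard carton 70 x 100 mm, 120 mm high; its middle.
- paper_roll_mid (a point): Bystander: upright paper roll, 100 mm wide, 100 mm high; its middle.
- cup_mid (a point): Bystander: white mug, 74 mm wide, 75 mm high; its middle.
- scoop_mid (a point): Bystander: small scoop with wooden handle, 140 mm long along x, 22 mm high, lying; near its middle.

How it is judged:
By the outcome, as a careful person would: the job done as asked, in the order asked, and still so for the second after the job is handed in, with the robot touching nothing.
It also fails if it takes over 59 s, if anything falls off the work surface, if the arm or the gripper's body presses on something with over 40 N, if the wrist force passes 120 N, or if a joint passes its speed limit or range.

ROBOT

A 7-joint arm with a two-finger parallel gripper is mounted at the origin on the work surface. World frame = base frame: x ahead of the robot, y to its left, z up, the work surface at z = 0. Lengths are in m, angles in rad, forces in N, time in s.
With the tool pointing down it reaches from about 0.35 to 0.9 m from the base axis. Payload 8.1 kg.
Tool frame: the origin (TCP) lies midway between the tips of the shut fingers; the grasp point (between the pads) lies 19 mm behind it (arm.hold_point_z is the distance from the TCP to the grasp point, in m); z points along the fingers, y is the direction in which the jaws open and shut (so a half turn about z gives the same grasp; the last joint's range is limited). The gripper opens to 92 mm and grips with 3 to 60 N. Pads are 19 mm wide; open, the fingers measure 130 mm over their backs; the gripper's body (75 mm by 190 mm) begins 47 mm behind the grasp point.
Start: joints at [0.997, 0.434, 0.025, 1.573, -0.012, 1.134, -0.075], TCP at [0.283, -0.557, 0.227] pointing down, gripper open.
Joint ranges: [-2.62, 2.62], [-0.44, 2.09], [-1.27, 1.32], [0.08, 2.57], [-1.32, 4.46], [0.12, 2], [-2.74, 2.74]. Speed limits (rad/s): [2.22, 2.22, 3.01, 3.01, 3.14, 3.14, 3.14].

INTERFACE

Orientations are given as a rotation vector (axis times angle).
In Python, from cell import arm gives the robot as it stands.
- The arm moves only by the shell command python3 -m pendant 'ROWS' [FORCE]. ROWS is JSON, a list of rows, each a list of 3 entries, a list of its own where there are three numbers: the shift along the tool's x, y, z in m, then the turn, a rotation vector about the tool's x, y, z in degrees, then the finger opening in m, from 0 to 0.0918. A call has 1 to 10 rows; each row shifts and turns the commanded pose from where the row before left it, along the tool's axes as they then stand; what a row does not reach is not made up. A row lasts 1/8 s, in which the tool goes at most 62.5 mm and 10.7 degrees, less where a joint would pass 70% of its speed; a pose out of reach is approached as far as the arm can. A call with a gripper value outside its range is refused whole. The fingers move at their own pace and stop on an object; FORCE is the grip in N (left out, the last holds). Time passes only in rows, so rows that do not move let the fingers close. It gives the time, the measured TCP pose, the force and the opening at its end, in the units of the state.
- arm.observe(): the state, without advancing time (a new reading comes with each control period).
- arm.get_image(name): name is "scene" or "top"; returns (picture, depth): 400x640x3 uint8, red, green, blue; 400x640 float32, m along the optical axis (not along the pixel's ray), 0 where there is no reading.
- arm.camera_params(name): a dict with "fovy" (degrees; the focal length in pixels is half the picture's height over the tangent of half this angle, whatever the lens; pixels are square), "cx", "cy" (the principal point, pixels), "rvec" (rotation vector, rad) and "tvec" (3), from world to camera coordinates, as OpenCV has them. Camera axes: x right, y down, z forward; pixel columns grow to the right and rows downward; lengths in m; the calibration is good to about 2 mm. A picture is of the moment at which its call begins. camera_params takes no time and is no camera call.
- arm.sign_off(): hands the job in, once; it reports no verdict.
Trained networks look in the newest picture that a camera, given by its name, has taken for a name from the list of things; names that differ only in an ending like _2 or _b are one class to them, and where a whole thing is asked for, a point or a joint stands for the part that bears it (a point fixed in the world has none). Each returns a list of dicts, best first, with "conf" (0 to 1); they miss things now and then, are a little off and sometimes report something else, mostly with a low value. They report only what shows in the picture. A call takes as long as a camera call.
- arm.look_for(camera, label): "rect" ([centre column, centre row, width, height] in pixels, round what is visible of it).
- arm.masks_of(camera, label): "pixels" (400x640 bool, what is visible of it) and "rect" ([centre column, centre row, width, height] in pixels, round what is visible of it).
The state is a dict: "clock": time; "joints": joint angles; "dq": joint speeds; "joint_efforts": joint torques, N m; "position": TCP position; "ee_rot": TCP orientation; "force": force on the tool from outside, world axes, zero at the start; "ft_torque": the same for the moment, N m; "width": opening from 0.0 (shut) to 1.0 (fully open).
Only numpy, scipy, OpenCV 4.12 (cv2) and the standard library are available. Lean on these libraries where they do the work, as an engineer would, in place of code of your own. Each camera call takes 0.05 s, during which the arm holds its last target.

## Working session

There is one attempt and no reset: what is moved stays moved. The work goes in short steps, Python scripts to look and compute and a shell command to move; the robot and the scene stay as the last step left them, time stands still between calls to the robot, and variables do not carry over. Pictures are saved under pics/ and viewed, and the job is handed in when it is done.

```bash
ls; mkdir -p pics; cat > h.py <<'E'
import numpy as np, cv2
from cell import arm
from scipy.spatial.transform import Rotation as R
def snap(n,f):
    im,d=arm.get_image(n); cv2.imwrite(f,im[:,:,::-1]); np.save(f'/tmp/{n}.npy',d); return im,d
def pts(n,d):
    p=arm.camera_params(n); f=200/np.tan(np.radians(p['fovy'])/2)
    v,u=np.mgrid[0:400,0:640]
    c=np.stack([(u-p['cx'])/f*d,(v-p['cy'])/f*d,d],-1)
    Rm=R.from_rotvec(p['rvec']).as_matrix()
    return (c-np.array(p['tvec']))@Rm
E
python3 - <<'E'
from h import *
print(arm.observe())
for n in('scene','top'):
    print(arm.camera_params(n)); im,d=snap(n,f'pics/{n}0.png'); print((d>0).mean())
    P=pts(n,d)
    for l in ['bail_grip','caddy_base','fork','seat','weigh_arm','stand','jar_big_mid','jar_small_mid','carton_mid','paper_roll_mid','cup_mid','scoop_mid']:
        for r in arm.masks_of(n,l)[:2]:
            m=r['pixels']&(d>0)
            q=P[m]
            print(n,l,round(r['conf'],2),np.round(r['rect']),np.round(np.percentile(q,[2,50,98],axis=0),3).tolist() if len(q) else 0)
E
```

```text
pics
{'clock': 0.0, 'joints': array([ 0.99738877,  0.43525074,  0.0249684 ,  1.57408519, -0.01160733,
        1.134001  , -0.07513497]), 'dq': array([-0.00021503,  0.00312192, -0.00051813, -0.00151086, -0.00026441,
        0.00042462,  0.00055742]), 'joint_efforts': array([ 4.15166223e-04, -6.67846084e+01,  9.85057130e-01, -3.14465296e+01,
       -6.04753057e-02,  4.27887007e-02,  1.10309454e-04]), 'position': array([ 0.28322655, -0.55657137,  0.22593228]), 'ee_rot': array([-3.05351054e+00, -7.32219257e-01,  7.92622425e-04]), 'force': array([ 0.95831398, -0.30417469,  0.29963487]), 'ft_torque': array([ 0.03934145, -0.01125389,  0.01493002]), 'width': 0.9988329839707879}
{'fovy': 49.682670019590624, 'cx': 319.11264608032303, 'cy': 198.09226913033737, 'rvec': array([ 1.71367869,  2.09723008, -0.64512992]), 'tvec': array([ 0.13091413, -0.39108982,  1.58217435])}
0.995921875
scene bail_grip 0.72 [408. 222.  60.  50.] [[0.503, 0.162, -0.001], [0.559, 0.234, 0.049], [0.612, 0.305, 0.156]]
scene bail_grip 0.44 [249. 186.  60. 123.] [[0.505, -0.287, -0.0], [0.64, -0.184, 0.262], [0.804, -0.1
[... 3072 characters left out ...]
7], [0.799, -0.127, 0.307]]
top carton_mid 0.83 [214. 170.  45.  32.] [[0.663, 0.271, 0.021], [0.695, 0.313, 0.118], [0.736, 0.37, 0.124]]
top carton_mid 0.74 [392. 177.  39. 120.] [[0.51, -0.246, -0.001], [0.672, -0.182, 0.265], [0.841, -0.127, 0.303]]
top paper_roll_mid 0.69 [175. 234.  44.  33.] [[0.47, 0.391, 0.018], [0.511, 0.426, 0.098], [0.554, 0.483, 0.104]]
top cup_mid 0.67 [470. 202.  41.  27.] [[0.574, -0.484, 0.0], [0.609, -0.456, 0.03], [0.64, -0.386, 0.077]]
top scoop_mid 0.79 [318. 209.  14.  44.] [[0.526, 0.005, -0.002], [0.617, 0.021, 0.009], [0.653, 0.048, 0.023]]
top scoop_mid 0.75 [214. 171.  46.  34.] [[0.662, 0.271, -0.002], [0.695, 0.314, 0.118], [0.757, 0.386, 0.124]]
```

```bash
python3 - <<'E'
import cv2,numpy as np
a=cv2.imread('pics/scene0.png');b=cv2.imread('pics/top0.png')
cv2.imwrite('pics/s1.png',cv2.resize(a[110:310,150:520],None,fx=2.1,fy=2.1))
cv2.imwrite('pics/t1.png',cv2.resize(b[100:300,150:510],None,fx=2.2,fy=2.2,interpolation=cv2.INTER_CUBIC))
from h import *
for n in('scene','top'):
    P=pts(n,np.load(f'/tmp/{n}.npy'))
    x,y,z=P[...,0],P[...,1],P[...,2]
    # bar of caddy
    m=(abs(x-.545)<.09)&(abs(y-.235)<.1)&(z>.12)&(z<.18)
    q=P[m]; print(n,'bar',len(q)); print(np.round(q[np.argsort(q[:,1])][::max(1,len(q)//25)],3).tolist())
    m=(abs(x-.54)<.1)&(abs(y-.235)<.12)&(z>.065)&(z<.08); q=P[m]; print('tins',len(q),np.round(np.percentile(q,[3,50,97],axis=0),3).tolist())
    m=(abs(y+.18)<.1)&(x<.83)&(x>.48)&(z>.2)
    q=P[m]
    for a in np.arange(.48,.83,.015):
        s=q[(q[:,0]>=a)&(q[:,0]<a+.015)]
        if len(s): print(round(a,3),len(s),np.round([s[:,1].min(),np.median(s[:,1]),s[:,1].max(),s[:,2].min(),np.median(s[:,2]),s[:,2].max()],3))
E
```

```text
scene bar 251
[[0.579, 0.173, 0.137], [0.578, 0.176, 0.151], [0.58, 0.179, 0.131], [0.577, 0.184, 0.152], [0.576, 0.191, 0.153], [0.564, 0.201, 0.151], [0.562, 0.209, 0.147], [0.554, 0.215, 0.155], [0.564, 0.218, 0.143], [0.552, 0.222, 0.16], [0.556, 0.225, 0.157], [0.554, 0.228, 0.154], [0.547, 0.232, 0.156], [0.546, 0.235, 0.154], [0.552, 0.239, 0.15], [0.537, 0.242, 0.153], [0.547, 0.246, 0.154], [0.55, 0.249, 0.15], [0.541, 0.252, 0.156], [0.532, 0.258, 0.151], [0.531, 0.266, 0.15], [0.529, 0.274, 0.145], [0.517, 0.283, 0.149], [0.519, 0.289, 0.125], [0.519, 0.292, 0.136], [0.518, 0.295, 0.145]]
tins 579 [[0.511, 0.184, 0.066], [0.549, 0.235, 0.069], [0.586, 0.287, 0.073]]
0.495 28 [-0.216 -0.211 -0.125  0.282  0.296  0.315]
0.51 59 [-0.218 -0.13  -0.125  0.282  0.29   0.316]
0.525 45 [-0.218 -0.21  -0.127  0.278  0.287  0.308]
0.54 57 [-0.219 -0.134 -0.127  0.274  0.283  0.308]
0.555 48 [-0.221 -0.175 -0.128  0.272  0.279  0.286]
0.57 49 [-0.223 -0.212 -0.129  0.268  0.276  0.281]
0.585 52 [-0.223 -0.213 -0.131  0.263  0.273  0.277]
0.6 189 [-0.226 -0.176 -0.131  0.257  0.267  0
[... 1880 characters left out ...]
  0.269  0.275]
0.615 39 [-0.185 -0.177 -0.17   0.263  0.267  0.273]
0.63 39 [-0.186 -0.178 -0.17   0.258  0.263  0.266]
0.645 41 [-0.187 -0.179 -0.171  0.253  0.261  0.266]
0.66 43 [-0.187 -0.179 -0.173  0.247  0.258  0.275]
0.675 37 [-0.186 -0.178 -0.174  0.239  0.268  0.274]
0.69 37 [-0.191 -0.181 -0.176  0.246  0.265  0.269]
0.705 41 [-0.193 -0.182 -0.176  0.241  0.261  0.267]
0.72 55 [-0.191 -0.18  -0.16   0.235  0.257  0.272]
0.735 142 [-0.213 -0.181 -0.159  0.202  0.253  0.28 ]
0.75 122 [-0.213 -0.184 -0.161  0.219  0.254  0.285]
0.765 79 [-0.208 -0.183 -0.163  0.214  0.244  0.284]
0.78 66 [-0.205 -0.184 -0.164  0.22   0.239  0.276]
0.795 35 [-0.198 -0.19  -0.182  0.23   0.235  0.241]
```

View pics/s1.png

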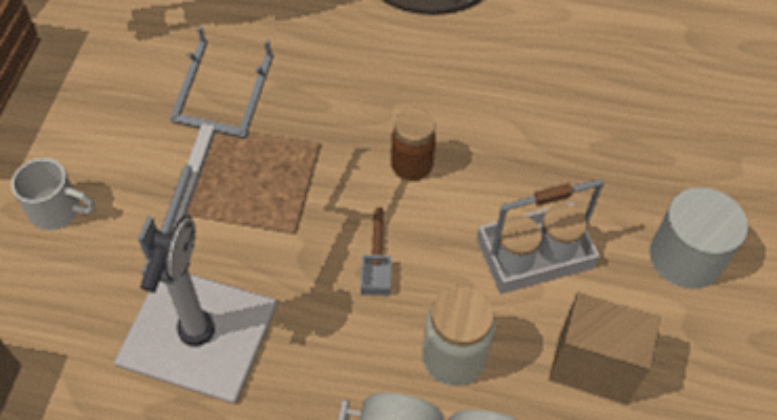

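View pics/t1.png

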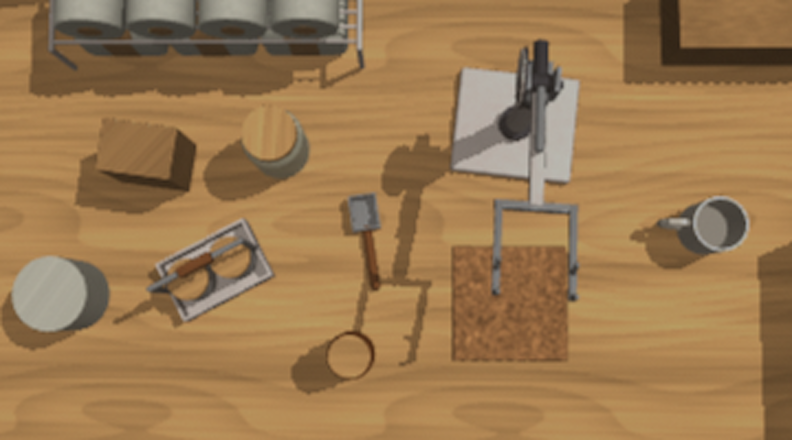

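```bash
python3 - <<'E'
from h import *
for n in('scene','top'):
    p=arm.camera_params(n); C=-R.from_rotvec(p['rvec']).as_matrix().T@np.array(p['tvec'])
    P=pts(n,np.load(f'/tmp/{n}.npy'))
    ax=P-C; ax/=np.linalg.norm(ax,axis=-1,keepdims=True)
    x,y,z=P[...,0],P[...,1],P[...,2]
    m=(abs(x-.545)<.09)&(abs(y-.235)<.1)&(z>.144)&(z<.17)
    q=P[m]+.0033*ax[m]; c=np.array([.546,.234]);th=np.radians(118)
    for k in range(5):
        d=np.array([np.cos(th),np.sin(th)]); t=(q[:,:2]-c)@d; s=(q[:,:2]-c)@np.array([-d[1],d[0]])
        b=(abs(t)>27)*0+(abs(t)>.028)&(abs(t)<.062)&(abs(s)<.012)
        a,o=np.polyfit(t[b],s[b],1); th+=a; c=c+o*np.array([-d[1],d[0]])
    m=(abs(x-.545)<.09)&(abs(y-.235)<.1)&(z>.09)&(z<.17)
    qq=P[m]; t2=(qq[:,:2]-c)@d; s2=(qq[:,:2]-c)@np.array([-d[1],d[0]])
    up=abs(t2)>.05; print(n,C.round(3),'line',c.round(4),'yaw',np.degrees(th)-90,'barz',q[b][:,2].mean().round(4),'ends',t2[up&(abs(s2)<.015)].min(),t2[up&(abs(s2)<.015)].max())
    g=(abs(s)<.02)&(abs(t)<.04)&(abs(s)>.0055); print('grip t',np.sort(t[g])[[0,1,-2,-1]].round(4))
    mid=(t2[up&(abs(s2)<.015)].min()+t2[up&(abs(s2)<.015)].max())/2; print('centre',(c+mid*d).round(4))
    # fork
    m=(abs(y+.18)<.1)&(x<.66)&(x>.47)&(z>.22)
    q=P[m]+.002*ax[m]
    for sgn in(-1,1):
        s=q[(np.sign(q[:,1]+.173)==sgn)&(q[:,0]<.59)&(abs(q[:,1]+.173)>.025)]
        lo=s
        az=np.polyfit(s[:,0],s[:,2],1)
        for k in range(4):
            r=s[:,2]-np.polyval(az,s[:,0]); kk=abs(r)<.005; az=np.polyfit(s[kk,0],s[kk,2],1)
        ay=np.polyfit(s[kk,0],s[kk,1],1)
        pin=s[(s[:,2]-np.polyval(az,s[:,0]))>.008]
        print(sgn,'slope z',az.round(4),'z@.513',np.polyval(az,.513).round(4),'slope y',ay.round(4),'y@.513',np.polyval(ay,.513).round(4),'tip x',np.sort(s[:,0])[:3].round(4))
        print(' pins',pin[np.argsort(pin[:,0])].round(3).tolist())
    s=q[(abs(q[:,1]+.177)<.035)&(abs(q[:,1]+.177)>.015)&(q[:,0]>.58)]; print('cross',np.percentile(s,[3,50,97],axis=0).round(4).tolist())
E
```

```text
scene [1.2   0.129 1.103] line [0.5485 0.2353] yaw 34.852666962844694 barz 0.1455 ends -0.06965862984421985 0.06728267266127852
grip t [-0.0395 -0.0379  0.0185  0.0231]
centre [0.5491 0.2343]
-1 slope z [-0.2322  0.4077] z@.513 0.2886 slope y [-0.0736 -0.1754] y@.513 -0.2132 tip x [0.503  0.5034 0.5034]
 pins [[0.503, -0.214, 0.312], [0.504, -0.211, 0.313], [0.504, -0.212, 0.31], [0.505, -0.213, 0.299], [0.505, -0.215, 0.299], [0.505, -0.215, 0.303], [0.506, -0.211, 0.308], [0.506, -0.214, 0.308], [0.508, -0.213, 0.313], [0.508, -0.211, 0.307], [0.508, -0.212, 0.3], [0.534, -0.213, 0.294], [0.536, -0.214, 0.299], [0.537, -0.218, 0.304], [0.537, -0.214, 0.293], [0.539, -0.218, 0.302], [0.539, -0.214, 0.306], [0.54, -0.212, 0.301], [0.541, -0.214, 0.305], [0.541, -0.214, 0.302], [0.542, -0.217, 0.301]]
1 slope z [-0.2332  0.4096] z@.513 0.2899 slope y [-0.0665 -0.095 ] y@.513 -0.1292 tip x [0.508  0.5085 0.5089]
 pins [[0.51, -0.13, 0.314], [0.51, -0.128, 0.305], [0.511, -0.127, 0.309], [0.511, -0.127, 0.312], [0.511, -0.128, 0.302], [0.511, -0.13, 0.309], [0.511, -0.129, 0.313], [0.51
[... 1124 characters left out ...]
.308], [0.54, -0.213, 0.306]]
1 slope z [-0.2313  0.4103] z@.513 0.2916 slope y [-0.0796 -0.0866] y@.513 -0.1274 tip x [0.5075 0.5076 0.5076]
 pins [[0.509, -0.127, 0.315], [0.509, -0.129, 0.314], [0.509, -0.125, 0.31], [0.512, -0.127, 0.316], [0.512, -0.129, 0.315], [0.512, -0.125, 0.308], [0.538, -0.129, 0.297], [0.539, -0.131, 0.296], [0.541, -0.128, 0.303], [0.541, -0.131, 0.298], [0.543, -0.13, 0.307], [0.543, -0.128, 0.304], [0.545, -0.13, 0.306], [0.545, -0.128, 0.306], [0.545, -0.133, 0.305], [0.548, -0.128, 0.306], [0.548, -0.13, 0.305]]
cross [[0.6001, -0.2117, 0.2601], [0.6071, -0.1925, 0.267], [0.6147, -0.1426, 0.271]]<stdin>:5: RuntimeWarning: invalid value encountered in divide
```

```bash
python3 - <<'E'
from h import *
from scipy.optimize import least_squares
for n in('scene','top'):
    p=arm.camera_params(n); C=-R.from_rotvec(p['rvec']).as_matrix().T@np.array(p['tvec'])
    P=pts(n,np.load(f'/tmp/{n}.npy')); ax=P-C; ax/=np.linalg.norm(ax,axis=-1,keepdims=True)
    x,y,z=P[...,0],P[...,1],P[...,2]
    m=(abs(x-.545)<.09)&(abs(y-.235)<.1)&(z>.142)&(z<.17)
    q=P[m]+.003*ax[m]
    f=lambda v:((q[:,0]-v[0])*np.cos(v[1])+(q[:,1]-.234)*np.sin(v[1]))
    r=least_squares(f,[.546,np.radians(28)],loss='soft_l1',f_scale=.003)
    a=r.x[1]; d=np.array([-np.sin(a),np.cos(a)]); c=np.array([r.x[0],.234])
    m=(abs(x-.545)<.09)&(abs(y-.235)<.1)&(z>.08)&(z<.17); qq=P[m]; t=(qq[:,:2]-c)@d; s=(qq[:,:2]-c)@np.array([np.cos(a),np.sin(a)])
    print(n,c.round(4),np.degrees(a).round(2),'rms',np.sqrt((f(r.x)**2).mean()),np.percentile(t[abs(s)<.03],[1,99]).round(4))
    k=(abs(s)<.02)&(qq[:,2]>.156); print('grip t',np.percentile(t[k],[2,50,98]).round(4),k.sum(),'s',np.median(s[k]))
    # tray rim
    m=(abs(x-.545)<.11)&(abs(y-.235)<.12)&(z>.028)&(z<.040); qq=P[m];rc=cv2.minAreaRect((qq[:,:2]*1000).astype(np.float32)); print('tray',rc)
o=arm.observe(); Rm=R.from_rotvec(o['ee_rot']).as_matrix(); print(Rm.round(3)); print(arm.hold_point_z)
E
```

```text
scene [0.548 0.234] 28.1 rms 0.003539006923924097 [-0.0686  0.0677]
grip t [-0.0209  0.002   0.0199] 37 s 0.0002917610991838266
tray ((547.991943359375, 234.09671020507812), (92.92050170898438, 139.28968811035156), 27.74260139465332)
top [0.5476 0.234 ] 27.83 rms 0.0034884136648856245 [-0.0669  0.0676]
grip t [-0.0216  0.0011  0.0239] 70 s -9.073340018849211e-05
tray ((547.400390625, 235.40908813476562), (90.17777252197266, 138.29640197753906), 27.97346305847168)
[[ 0.891  0.453  0.   ]
 [ 0.453 -0.891 -0.   ]
 [-0.     0.    -1.   ]]
0.0188<stdin>:5: RuntimeWarning: invalid value encountered in divide
```

```bash
python3 -m pendant '[[[0,0,-0.053],[0,0,-10.1],0.0918],[[0,0,-0.053],[0,0,-10.1],0.0918],[[0,0,-0.053],[0,0,-10.1],0.0918],[[0,0,0],[0,0,-10.1],0.0918],[[0,0,0],[0,0,-10.1],0.0918],[[0,0,0],[0,0,-10.1],0.0918],[[0,0,0],[0,0,-10.1],0.0918],[[0,0,0],[0,0,-10.1],0.0918],[[0,0,0],[0,0,-10.25],0.0918],[[0,0,0],[0,0,0],0.0918]]'
cat > go.py <<'E'
# print tool-frame shift to bring hold point to target (x,y,z) and yaw of jaw
import sys
from h import *
x,y,z,yaw=map(float,sys.argv[1:])
o=arm.observe(); Rm=R.from_rotvec(o['ee_rot']).as_matrix()
hp=o['position']-Rm[:,2]*arm.hold_point_z
d=np.array([x,y,z])-hp
j=np.degrees(np.arctan2(Rm[1,1],Rm[0,1]))
dy=(yaw-j+90)%180-90
Rt=R.from_euler('z',yaw if abs((yaw-j+180)%360-180)<90 else yaw+180,degrees=True).as_matrix()
des=np.c_[ -np.cross([0,0,-1],Rt[:,0])*-1*-1, Rt[:,0],[0,0,-1]]; des[:,0]=np.cross(des[:,1],des[:,2])
print('hold',hp.round(4),'jaw',j.round(2),'tilt',Rm[2].round(4),'t',o['clock'],'F',np.round(o['force'],2),'w',o['width'])
print('tool shift',(Rm.T@d).round(4),'turn deg',np.degrees(R.from_matrix(Rm.T@des).as_rotvec()).round(2),'joints',np.round(o['joints'],2))
E
python3 go.py .5477 .2345 .25 28
```

```text
clock: 2.55
position: [0.2833, -0.5571, 0.3857]
ee_rot: [1.619, 2.692, 0.0]
force: [-0.6, 0.3, 0.0]
width: 1.001
hold [ 0.2833 -0.5571  0.4045] jaw 27.94 tilt [ 0.e+00  2.e-04 -1.e+00] t 2.55 F [-0.56  0.32  0.01] w 1.0012785181881696
tool shift [0.5754 0.6045 0.1546] turn deg [ 0.01 -0.   -0.06] joints [ 1.19  0.38 -0.27  1.28  0.1   1.49  1.42]
```

```bash
python3 -m pendant '[[[0.041,0.043,0],[0,0,0],0.0918],[[0.041,0.043,0],[0,0,0],0.0918],[[0.041,0.043,0],[0,0,0],0.0918],[[0.041,0.043,0],[0,0,0],0.0918],[[0.041,0.043,0],[0,0,0],0.0918],[[0.041,0.043,0],[0,0,0],0.0918],[[0.041,0.043,0],[0,0,0],0.0918],[[0.041,0.043,0],[0,0,0],0.0918],[[0.041,0.043,0],[0,0,0],0.0918],[[0.041,0.043,0],[0,0,0],0.0918]]'
python3 -m pendant '[[[0.041,0.043,0.02],[0,0,0],0.0918],[[0.041,0.043,0.03],[0,0,0],0.0918],[[0.041,0.043,0.03],[0,0,0],0.0918],[[0.041,0.043,0.03],[0,0,0],0.0918],[[0,0,0.03],[0,0,0],0.0918],[[0,0,0],[0,0,0],0.0918],[[0,0,0],[0,0,0],0.0918]]'
python3 go.py .5477 .2345 .151 28
```

```text
clock: 3.8
position: [0.4707, 0.0086, 0.3861]
ee_rot: [1.625, 2.688, 0.0]
force: [1.0, -0.6, 0.6]
width: 1.001
clock: 4.68
position: [0.5423, 0.2215, 0.2525]
ee_rot: [1.621, 2.69, 0.001]
force: [0.8, -0.1, -0.1]
width: 0.999
hold [0.5423 0.2215 0.2713] jaw 27.84 tilt [-5.e-04  1.e-03 -1.e+00] t 4.675 F [ 0.77 -0.14 -0.14] w 0.9994330754805095
tool shift [0.0091 0.0107 0.1203] turn deg [ 0.06  0.03 -0.16] joints [ 0.04  0.46 -0.75  1.59  0.33  1.22 -0.29]
```

```bash
python3 -m pendant '[[[0.009,0.0107,0],[0,0,0],0.0918],[[0,0,0.03],[0,0,0],0.0918],[[0,0,0.03],[0,0,0],0.0918],[[0,0,0.025],[0,0,0],0.0918],[[0,0,0.02],[0,0,0],0.0918],[[0,0,0.0155],[0,0,0],0.0918],[[0,0,0],[0,0,0],0.0918],[[0,0,0],[0,0,0],0.0918]]'
python3 go.py .5477 .2345 .15 28
python3 - <<'E'
from h import *
a,_=snap('scene','pics/s2.png'); b,_=snap('top','pics/t2.png')
f=lambda i:cv2.resize(i[:,:,::-1],None,fx=4,fy=4,interpolation=cv2.INTER_CUBIC)
cv2.imwrite('pics/c2.png',np.hstack([f(a[170:270,360:460]),f(b[170:270,200:300])]))
E
```

```text
clock: 5.68
position: [0.5476, 0.2355, 0.1317]
ee_rot: [1.618, 2.692, 0.002]
force: [-1.1, 1.0, 1.0]
width: 1.0
hold [0.5476 0.2355 0.1505] jaw 28.0 tilt [ 0.      0.0014 -1.    ] t 5.675 F [-1.08  1.05  0.98] w 1.0001640617148635
tool shift [-0.0009 -0.0003  0.0005] turn deg [ 0.08 -0.    0.  ] joints [-0.02  0.58 -0.7   1.72  0.43  1.   -0.39]
```

View pics/c2.png

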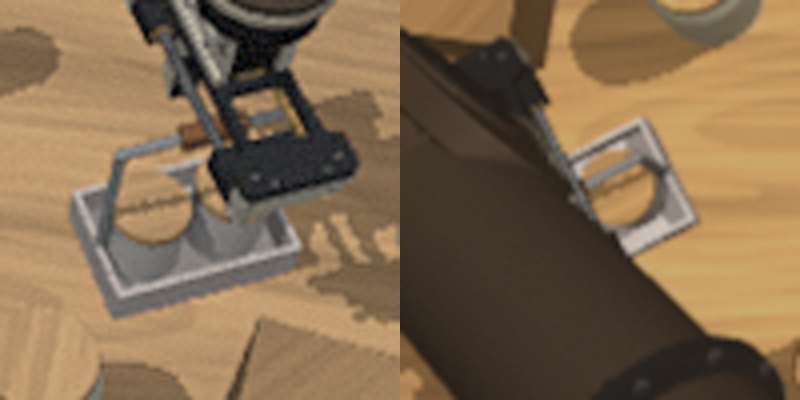

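The picture shows the fingers straddling the grip (around 215,130 in the left crop) and the caddy undisturbed. I'll close the gripper.

```bash
python3 -m pendant '[[[0,0,0],[0,0,0],0],[[0,0,0],[0,0,0],0],[[0,0,0],[0,0,0],0],[[0,0,0],[0,0,0],0],[[0,0,0],[0,0,0],0],[[0,0,0],[0,0,0],0],[[0,0,0],[0,0,0],0],[[0,0,0],[0,0,0],0]]' 30
python3 -m pendant '[[[0,0,-0.003],[0,0,0],0],[[0,0,-0.006],[0,0,0],0],[[0,0,-0.012],[0,0,0],0],[[0,0,-0.015],[0,0,0],0],[[0,0,-0.01],[0,0,0],0],[[0,0,-0.004],[0,0,0],0],[[0,0,0],[0,0,0],0],[[0,0,0],[0,0,0],0]]'
python3 go.py .5477 .2345 .345 28
python3 - <<'E'
from h import *
a,_=snap('scene','pics/s3.png')
f=lambda i:cv2.resize(i[:,:,::-1],None,fx=4,fy=4,interpolation=cv2.INTER_CUBIC)
cv2.imwrite('pics/c3.png',f(a[150:270,350:500]))
for i in range(4):
    arm.get_image('scene'); o=arm.observe(); print(o['force'].round(2),o['ft_torque'].round(3))
E
```

```text
clock: 6.78
position: [0.5469, 0.235, 0.1308]
ee_rot: [-1.618, -2.693, 0.0]
force: [-1.8, -0.9, 0.5]
width: 0.182
clock: 7.78
position: [0.5468, 0.2347, 0.1803]
ee_rot: [-1.618, -2.693, 0.001]
force: [0.5, -0.5, -2.9]
width: 0.152
hold [0.5468 0.2347 0.1991] jaw 28.02 tilt [-1.e-04 -8.e-04 -1.e+00] t 7.775 F [ 0.49 -0.47 -2.88] w 0.15164443276920575
tool shift [-0.0006  0.0006 -0.1459] turn deg [-0.05  0.01  0.02] joints [-0.    0.53 -0.73  1.66  0.39  1.1  -0.35]
[-0.26 -0.32 -2.98] [-0.014 -0.15   0.033]
[ 0.64 -0.03 -2.8 ] [-0.019 -0.084 -0.017]
[ 0.64  0.1  -3.06] [ 0.051 -0.158 -0.006]
[ 0.07  0.18 -2.52] [ 0.044 -0.096  0.015]
```

View pics/c3.png

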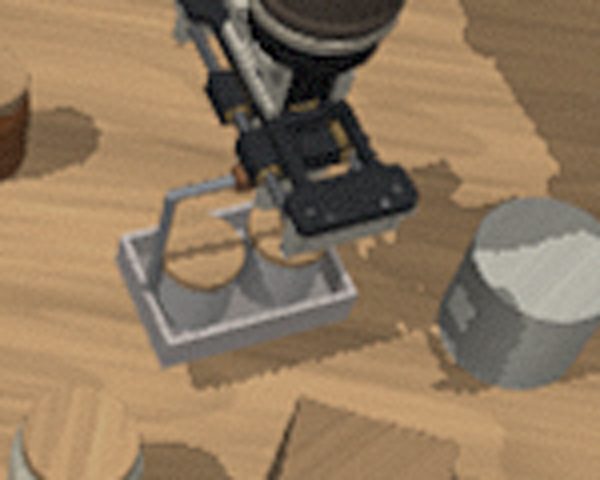

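```bash
python3 -m pendant '[[[0,0,-0.015],[0,0,0],0],[[0,0,-0.03],[0,0,0],0],[[0,0,-0.03],[0,0,2],0],[[0,0,-0.03],[0,0,4],0],[[0,0,-0.02],[0,0,6],0],[[0,0,-0.011],[0,0,6],0],[[0,0,0],[0,0,6],0],[[0,0,0],[0,0,5.2],0],[[0,0,0],[0,0,3],0],[[0,0,0],[0,0,0],0]]'
python3 go.py .421 -.164 .335 -4.2
```

```text
clock: 9.28
position: [0.5469, 0.2353, 0.3178]
ee_rot: [2.3, 2.14, 0.001]
force: [-0.3, -0.7, -2.8]
width: 0.15
hold [0.5469 0.2353 0.3366] jaw -4.13 tilt [ 5.e-04  9.e-04 -1.e+00] t 9.275 F [-0.35 -0.74 -2.84] w 0.15040725370922653
tool shift [-0.4073 -0.0968  0.0013] turn deg [ 0.05 -0.03  0.07] joints [-0.06  0.4  -0.64  1.47  0.24  1.35 -0.78]
```

```bash
python3 -m pendant '[[[-0.015,-0.0036,0],[0,0,0],0],[[-0.03,-0.0071,0],[0,0,0],0],[[-0.05,-0.0119,0],[0,0,0],0],[[-0.05,-0.0119,0],[0,0,0],0],[[-0.05,-0.0119,0],[0,0,0],0],[[-0.05,-0.0119,0],[0,0,0],0],[[-0.05,-0.0119,0],[0,0,0],0],[[-0.05,-0.0119,0],[0,0,0],0],[[-0.04,-0.0095,0],[0,0,0],0],[[-0.0223,-0.0053,0],[0,0,0],0]]'
python3 -m pendant '[[[0,0,0],[0,0,0],0],[[0,0,0],[0,0,0],0]]'
python3 go.py .5225 -.171 .335 -4.2
python3 - <<'E'
from h import *
from scipy.optimize import least_squares
ims=[]
for n in('scene','top'):
    a,d=snap(n,f'pics/{n}4.png'); ims.append(a)
f=lambda i:cv2.resize(i[:,:,::-1],None,fx=3,fy=3,interpolation=cv2.INTER_CUBIC)
cv2.imwrite('pics/c4.png',np.hstack([f(ims[0][100:240,200:330]),f(ims[1][130:270,330:460])]))
E
```

```text
clock: 10.52
position: [0.4188, -0.167, 0.317]
ee_rot: [2.303, 2.135, -0.001]
force: [0.1, -0.0, -2.2]
width: 0.148
clock: 10.78
position: [0.4204, -0.1637, 0.317]
ee_rot: [2.3, 2.139, 0.001]
force: [-0.4, 1.5, -2.8]
width: 0.148
hold [ 0.4204 -0.1637  0.3358] jaw -4.15 tilt [ 2.e-04  3.e-04 -1.e+00] t 10.775 F [-0.38  1.48 -2.85] w 0.1477641379543951
tool shift [1.000e-04 1.023e-01 8.000e-04] turn deg [ 0.02 -0.01  0.05] joints [ 0.67  0.11 -0.46  1.8   0.05  1.24  0.13]
```

View pics/c4.png

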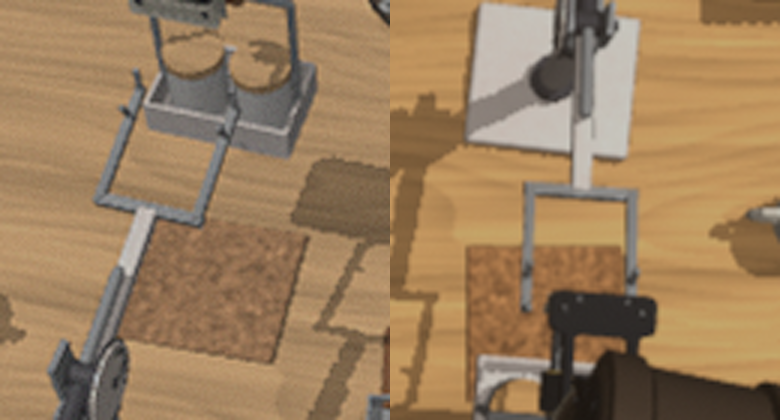

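```bash
python3 -m pendant '[[[0,0.006,0],[0,0,0],0],[[0,0.014,0],[0,0,0],0],[[0,0.018,0],[0,0,0],0],[[0,0.018,0],[0,0,0],0],[[0,0.018,0],[0,0,0],0],[[0,0.014,0],[0,0,0],0],[[0,0.010,0],[0,0,0],0],[[0,0.004,0],[0,0,0],0],[[0,0,0],[0,0,0],0],[[0,0,0],[0,0,0],0]]'
python3 go.py .5225 -.171 .30 -4.2
python3 - <<'E'
from h import *
ims=[]
for n in('scene','top'):
    a,d=snap(n,f'pics/{n}5.png'); ims.append(a)
f=lambda i:cv2.resize(i[:,:,::-1],None,fx=3,fy=3,interpolation=cv2.INTER_CUBIC)
cv2.imwrite('pics/c5.png',np.hstack([f(ims[0][100:240,200:330]),f(ims[1][130:270,330:460])]))
P=pts('scene',np.load('/tmp/scene.npy')); 
m=(abs(P[...,0]-.52)<.03)&(abs(P[...,1]+.17)<.09)&(P[...,2]>.27)&(P[...,2]<.345)&(abs(P[...,1]+.17)>.03); q=P[m]
print(q[np.argsort(q[:,1])].round(3).tolist())
E
```

```text
clock: 12.12
position: [0.522, -0.1717, 0.3169]
ee_rot: [2.301, 2.139, -0.0]
force: [0.2, -0.3, -3.1]
width: 0.149
hold [ 0.522  -0.1717  0.3357] jaw -4.19 tilt [-3.e-04 -1.e-04 -1.e+00] t 12.125 F [ 0.16 -0.34 -3.1 ] w 0.1485688518602106
tool shift [0.0007 0.0004 0.0357] turn deg [-0.01  0.02  0.01] joints [ 0.57  0.29 -0.46  1.59  0.13  1.29  0.02]
[[0.521, -0.239, 0.27], [0.524, -0.235, 0.274], [0.525, -0.232, 0.276], [0.542, -0.22, 0.283], [0.546, -0.219, 0.28], [0.545, -0.219, 0.282], [0.536, -0.219, 0.284], [0.539, -0.218, 0.283], [0.55, -0.218, 0.28], [0.535, -0.216, 0.287], [0.537, -0.216, 0.285], [0.546, -0.216, 0.284], [0.547, -0.216, 0.282], [0.545, -0.216, 0.287], [0.549, -0.215, 0.281], [0.541, -0.215, 0.283], [0.546, -0.214, 0.28], [0.542, -0.214, 0.287], [0.545, -0.214, 0.283], [0.538, -0.213, 0.283], [0.537, -0.213, 0.286], [0.541, -0.213, 0.283], [0.543, -0.212, 0.278], [0.536, -0.212, 0.277], [0.546, -0.212, 0.277], [0.544, -0.212, 0.283], [0.536, -0.211, 0.282], [0.539, -0.211, 0.278], [0.537, -0.211, 0.286], [0.531, -0.211, 0.28], [0.529, -0.139, 0.339], [0.531, -
[... 3676 characters left out ...]
, 0.277], [0.532, -0.104, 0.308], [0.532, -0.104, 0.274], [0.531, -0.104, 0.339], [0.531, -0.104, 0.311], [0.534, -0.104, 0.332], [0.534, -0.104, 0.272], [0.534, -0.104, 0.306], [0.533, -0.103, 0.283], [0.53, -0.103, 0.324], [0.532, -0.103, 0.293], [0.534, -0.103, 0.318], [0.529, -0.103, 0.302], [0.534, -0.103, 0.288], [0.53, -0.103, 0.331], [0.531, -0.103, 0.299], [0.533, -0.103, 0.291], [0.532, -0.103, 0.297], [0.534, -0.103, 0.321], [0.533, -0.103, 0.324], [0.532, -0.103, 0.329], [0.53, -0.103, 0.272], [0.53, -0.102, 0.338], [0.529, -0.102, 0.275], [0.529, -0.102, 0.309], [0.529, -0.102, 0.279], [0.529, -0.102, 0.312], [0.532, -0.102, 0.27], [0.531, -0.102, 0.307], [0.532, -0.102, 0.337]]
```

View pics/c5.png

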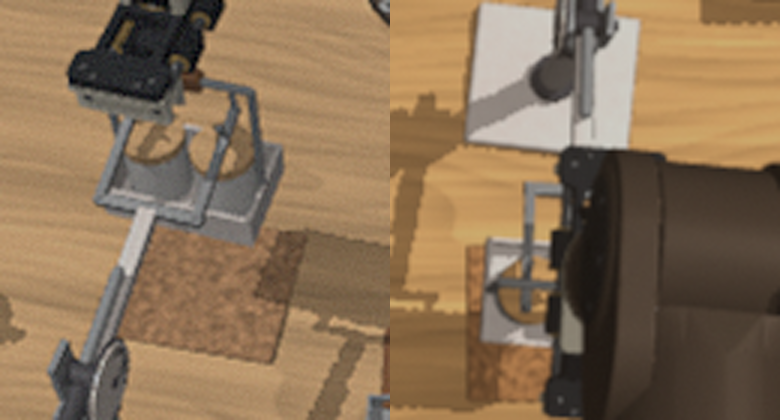

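```bash
python3 -m pendant '[[[0,0,0.004],[0,0,0],0],[[0,0,0.007],[0,0,0],0],[[0,0,0.007],[0,0,0],0],[[0,0,0.007],[0,0,0],0],[[0,0,0.004],[0,0,0],0],[[0,0,0.003],[0,0,0],0],[[0,0,0],[0,0,0],0],[[0,0,0],[0,0,0],0]]'
python3 - <<'E'
from h import *
ims=[];F=[]
for i in range(2):
  for n in('scene','top'):
    a,d=snap(n,f'pics/{n}6.png'); ims.append(a); F.append(arm.observe()['force'])
print(np.mean(F,0))
f=lambda i:cv2.resize(i[:,:,::-1],None,fx=5,fy=5,interpolation=cv2.INTER_CUBIC)
cv2.imwrite('pics/c6.png',np.hstack([f(ims[0][110:200,210:300])]))
E
python3 go.py .5225 -.171 .294 -4.2
```

```text
clock: 13.22
position: [0.5226, -0.1716, 0.285]
ee_rot: [2.301, 2.139, 0.0]
force: [0.4, 0.4, -2.3]
width: 0.147
[-0.25112951 -0.10832791 -2.93654436]
hold [ 0.5225 -0.1716  0.3038] jaw -4.18 tilt [-1.e-04  4.e-04 -1.e+00] t 13.425 F [-0.76  0.1  -3.4 ] w 0.14811322676119482
tool shift [ 0.0006 -0.0001  0.0098] turn deg [0.02 0.01 0.02] joints [ 0.57  0.31 -0.46  1.64  0.14  1.22  0.01]
```

View pics/c6.png

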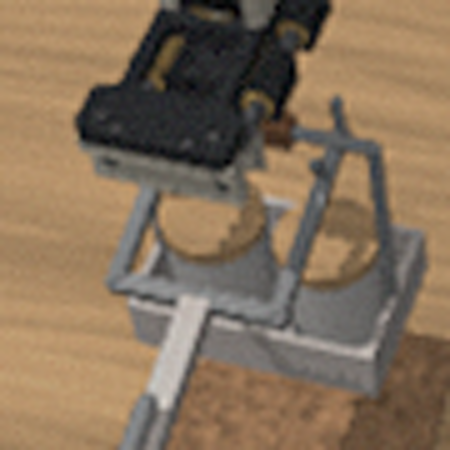

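```bash
python3 -m pendant '[[[0,0,0.003],[0,0,0],0],[[0,0,0.003],[0,0,0],0],[[0,0,0.003],[0,0,0],0],[[0,-0.0005,0.002],[0,0,0],0],[[0,-0.0005,0.002],[0,0,0],0],[[0,-0.0005,0.002],[0,0,0],0],[[0,-0.0005,0.002],[0,0,0],0],[[0,0,0],[0,0,0],0],[[0,0,0],[0,0,0],0],[[0,0,0],[0,0,0],0]]'
cat > look.py <<'E'
from h import *
import sys
k=sys.argv[1];F=[]
for i in range(3):
    a,d=snap('scene',f'pics/s{k}.png'); F.append(arm.observe()['force'])
print('F',np.mean(F,0).round(2))
P=pts('scene',d); x,y,z=P[...,0],P[...,1],P[...,2]
m=(x>.53)&(x<.74)&(abs(y+.18)<.05)&(z>.18)&(z<.32)
for lo,hi in((.60,.615),(.63,.66),):
    q=P[m&(x>lo)&(x<hi)&(z>.2)]; print('arm z',lo,np.median(q[:,2]).round(4),len(q))
q=P[(abs(x-.52)<.03)&(y>-.121)&(y<-.111)&(z>.2)&(z<.345)]; q=q[q[:,2]>q[:,2].max()-.006] if len(q) else q; print('bar',q.mean(0).round(4) if len(q) else 0)
q=P[(x>.545)&(x<.59)&(y>-.145)&(y<-.12)&(z>.2)]; print('prong+ fit z@.52',np.polyval(np.polyfit(q[:,0],q[:,2],1),.52).round(4),'slope',np.polyfit(q[:,0],q[:,2],1)[0].round(3))
cv2.imwrite(f'pics/c{k}.png',cv2.resize(a[110:210,200:310,::-1],None,fx=5,fy=5,interpolation=cv2.INTER_CUBIC))
E
python3 look.py 7; python3 go.py .5195 -.171 .267 -4.2
```

```text
clock: 14.68
position: [0.5204, -0.1714, 0.2678]
ee_rot: [2.301, 2.139, 0.0]
force: [0.2, -0.1, -1.5]
width: 0.155
F [ 0.44 -0.1  -1.28]
arm z 0.6 0.2628 189
arm z 0.63 0.2565 91
bar [ 0.5289 -0.1158  0.2886]
prong+ fit z@.52 0.4659 slope 2.427
hold [ 0.5204 -0.1715  0.2866] jaw -4.18 tilt [-1.e-04  1.e-04 -1.e+00] t 14.825 F [ 0.57 -0.07 -1.05] w 0.1535094362206699
tool shift [ 0.0004 -0.0009  0.0196] turn deg [0.   0.   0.02] joints [ 0.57  0.32 -0.46  1.67  0.15  1.18  0.  ]
```

View pics/c7.png

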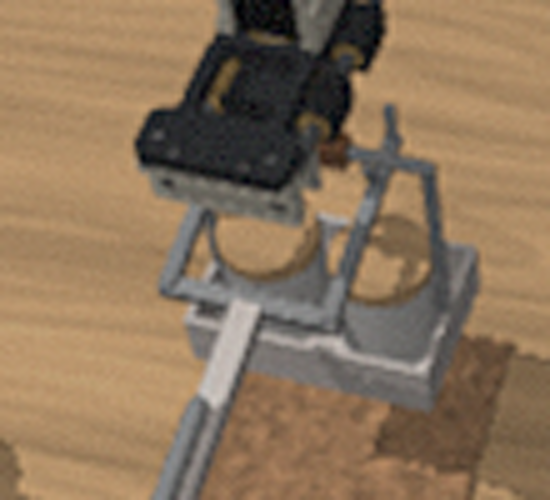

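```bash
python3 -m pendant '[[[0,-0.0004,0.002],[0,0,0],0],[[0,-0.0004,0.002],[0,0,0],0],[[0,-0.0004,0.002],[0,0,0],0],[[0,-0.0003,0.002],[0,0,0],0],[[0,-0.0003,0.002],[0,0,0],0],[[0,-0.0003,0.0015],[0,0,0],0],[[0,-0.0002,0.0015],[0,0,0],0],[[0,0,0.001],[0,0,0],0],[[0,0,0],[0,0,0],0],[[0,0,0],[0,0,0],0]]'
python3 look.py 8; python3 go.py .5195 -.171 .267 -4.2
```

```text
clock: 16.08
position: [0.5181, -0.1713, 0.2538]
ee_rot: [2.301, 2.139, -0.0]
force: [0.7, -0.7, -0.2]
width: 0.146
F [ 1.28  0.53 -0.66]
arm z 0.6 0.2541 207
arm z 0.63 0.25 86
bar [ 0.5262 -0.1164  0.2739]
prong+ fit z@.52 0.5397 slope 0.64
hold [ 0.5181 -0.1713  0.2726] jaw -4.18 tilt [-1.e-04 -0.e+00 -1.e+00] t 16.225 F [ 1.55  1.03 -1.02] w 0.15374357993428206
tool shift [0.0004 0.0014 0.0056] turn deg [-0.    0.    0.02] joints [ 0.57  0.33 -0.46  1.7   0.16  1.15 -0.  ]
```

```bash
sed -i 's/range(3)/range(14)/; s/print(.F.*/print("F",np.mean(F,0).round(2),"se",(np.std(F,0)\/14**.5).round(2))/' look.py; python3 -m pendant '[[[0,-0.0002,0.0015],[0,0,0],0],[[0,-0.0002,0.0015],[0,0,0],0],[[0,0,0.001],[0,0,0],0],[[0,0,0],[0,0,0],0],[[0,0,0],[0,0,0],0],[[0,0,0],[0,0,0],0]]'
python3 look.py 9; python3 go.py .5195 -.171 .267 -4.2
```

```text
clock: 16.98
position: [0.5177, -0.1713, 0.2498]
ee_rot: [2.301, 2.139, -0.0]
force: [0.7, 0.1, -0.1]
width: 0.15
F [0.66 0.17 0.38] se [0.16 0.12 0.1 ]
arm z 0.6 0.2524 237
arm z 0.63 0.2476 90
bar [ 0.5271 -0.1159  0.2712]
prong+ fit z@.52 0.5416 slope 0.461
hold [ 0.5177 -0.1713  0.2686] jaw -4.18 tilt [-1.e-04 -0.e+00 -1.e+00] t 17.675 F [0.21 0.21 0.58] w 0.1482744825370787
tool shift [0.0004 0.0018 0.0016] turn deg [-0.    0.    0.02] joints [ 0.57  0.33 -0.46  1.71  0.16  1.14 -0.  ]
```

View pics/c9.png

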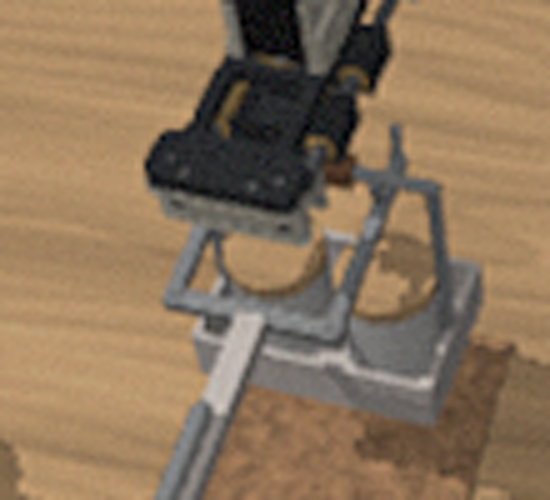

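```bash
python3 -m pendant '[[[0,0,0],[0,0,0],0],[[0,0,0],[0,0,0],0],[[0,0,0],[0,0,0],0],[[0,0,0],[0,0,0],0]]' 3
python3 look.py 10; python3 go.py .5195 -.171 .267 -4.2
```

```text
clock: 18.18
position: [0.5177, -0.1712, 0.2498]
ee_rot: [2.301, 2.139, -0.0]
force: [0.3, -0.4, 0.1]
width: 0.156
F [ 0.23 -0.06 -0.01] se [0.09 0.11 0.16]
arm z 0.6 0.2523 234
arm z 0.63 0.2481 91
bar [ 0.5261 -0.1156  0.2698]
prong+ fit z@.52 0.542 slope 0.437
hold [ 0.5177 -0.1713  0.2686] jaw -4.18 tilt [-0.e+00 -1.e-04 -1.e+00] t 18.875 F [-0.16  0.42  1.1 ] w 0.15029578869843663
tool shift [0.0004 0.0018 0.0016] turn deg [-0.    0.    0.02] joints [ 0.57  0.33 -0.46  1.71  0.16  1.14 -0.  ]
```

```bash
python3 -m pendant '[[[0,0,0],[0,0,0],0.015],[[0,0,0],[0,0,0],0.016],[[0,0,0],[0,0,0],0.017],[[0,0,0],[0,0,0],0.018],[[0,0,0],[0,0,0],0.020],[[0,0,0],[0,0,0],0.022],[[0,0,0],[0,0,0],0.024],[[0,0,0],[0,0,0],0.026],[[0,0,0],[0,0,0],0.028],[[0,0,0],[0,0,0],0.03]]'
python3 look.py 11; python3 go.py .5195 -.171 .267 -4.2
```

```text
clock: 20.12
position: [0.5177, -0.1713, 0.2498]
ee_rot: [2.301, 2.139, -0.0]
force: [0.2, -0.0, -0.6]
width: 0.322
F [-0.04 -0.04  0.06] se [0.17 0.1  0.16]
arm z 0.6 0.254 240
arm z 0.63 0.2491 88
bar [ 0.5259 -0.1147  0.2728]
prong+ fit z@.52 0.5576 slope -0.017
hold [ 0.5177 -0.1713  0.2686] jaw -4.18 tilt [-0. -0. -1.] t 20.825 F [-0.74 -0.31 -0.95] w 0.32131971130023945
tool shift [0.0004 0.0018 0.0016] turn deg [-0.    0.    0.02] joints [ 0.57  0.33 -0.46  1.71  0.16  1.14 -0.  ]
```

View pics/c11.png

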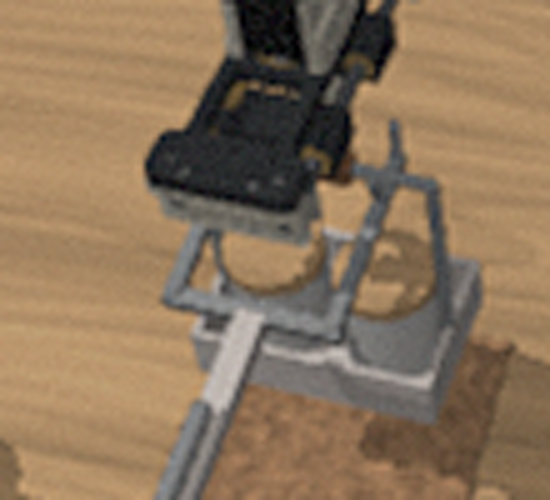

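```bash
python3 -m pendant '[[[0,0,0],[0,0,0],0.04],[[0,0,0],[0,0,0],0.05],[[0,0,0],[0,0,0],0.06],[[0,0,-0.005],[0,0,0],0.06],[[0,0,-0.01],[0,0,0],0.06],[[0,0,-0.02],[0,0,0],0.06],[[0,0,-0.03],[0,0,0],0.06],[[0,0,-0.04],[0,0,0],0.06],[[0,0,-0.04],[0,0,0],0.06],[[0,0,-0.02],[0,0,0],0.06]]'
python3 -m pendant '[[[-0.02,-0.02,0],[0,0,0],0.06],[[-0.04,-0.04,0],[0,0,0],0.06],[[-0.04,-0.04,0],[0,0,0],0.06],[[-0.04,-0.04,0],[0,0,0],0.06],[[-0.02,-0.02,0],[0,0,0],0.06],[[0,0,0],[0,0,0],0.06],[[0,0,0],[0,0,0],0.06]]'
python3 - <<'E'
from h import *
for k in range(3):
    ims=[]
    for n in('scene','top'):
        a,d=snap(n,f'pics/{n}12{k}.png'); ims.append(a); P=pts(n,d); x,y,z=P[...,0],P[...,1],P[...,2]
        q=P[(x>.625)&(x<.655)&(abs(y+.18)<.02)&(z>.2)&(z<.3)]; s=P[(abs(x-.52)<.1)&(abs(y+.17)<.09)&(z>.13)&(z<.17)]
        b=P[(abs(x-.52)<.06)&(abs(y+.17)<.09)&(z>.262)&(z<.3)]
        r=cv2.minAreaRect((s[:,:2]*1000).astype(np.float32)) if len(s)>5 else 0
        print(n,arm.observe()['clock'],'arm z',np.median(q[:,2]).round(4),'tray',r,np.percentile(s[:,2],[5,50,95]).round(4))
    arm.get_image('top');arm.get_image('top')
f=lambda i:cv2.resize(i[:,:,::-1],None,fx=3,fy=3,interpolation=cv2.INTER_CUBIC)
cv2.imwrite('pics/c12.png',np.hstack([f(ims[0][100:240,200:330]),f(ims[1][130:270,330:460])]))
E
```

```text
clock: 22.08
position: [0.5182, -0.1711, 0.418]
ee_rot: [2.298, 2.137, 0.003]
force: [-0.1, -0.2, -0.6]
width: 0.652
clock: 22.95
position: [0.3472, -0.3184, 0.4153]
ee_rot: [2.299, 2.14, 0.001]
force: [0.5, 0.8, -0.5]
width: 0.654
scene 23.0 arm z 0.2499 tray ((521.4030151367188, -169.73110961914062), (138.32154846191406, 93.92579650878906), 85.97930145263672) [0.1326 0.1489 0.1667]
top 23.05 arm z 0.2519 tray ((519.89111328125, -169.0783233642578), (138.35935974121094, 90.13786315917969), 85.78764343261719) [0.1318 0.1552 0.1611]
scene 23.2 arm z 0.2494 tray ((520.419189453125, -170.01382446289062), (139.21942138671875, 95.44678497314453), 85.59098815917969) [0.1317 0.1481 0.165 ]
top 23.25 arm z 0.2518 tray ((519.8989868164062, -169.09133911132812), (138.64329528808594, 90.18209075927734), 85.769775390625) [0.1312 0.1552 0.1613]
scene 23.4 arm z 0.2494 tray ((521.2803955078125, -170.002197265625), (138.416259765625, 93.81073760986328), 85.79280090332031) [0.1327 0.1486 0.1657]
top 23.45 arm z 0.2519 tray ((519.7503051757812, -169.03028869628906), (138.97958374023438, 89.9195327758789), 85.73538208007812) [0.1316 0.1551 0.1603]
```

View pics/c12.png

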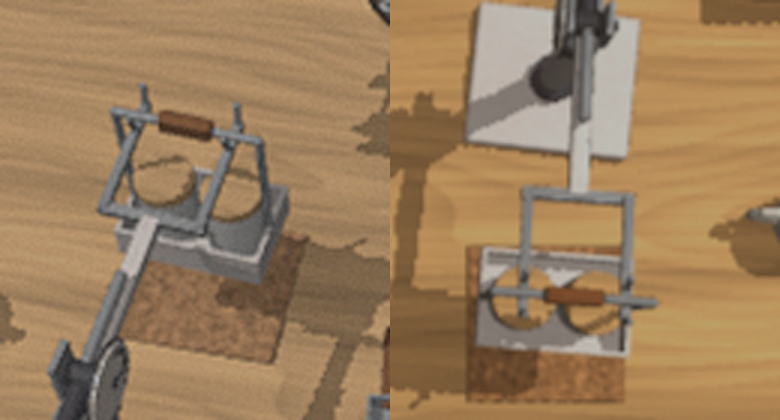

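View pics/scene122.png

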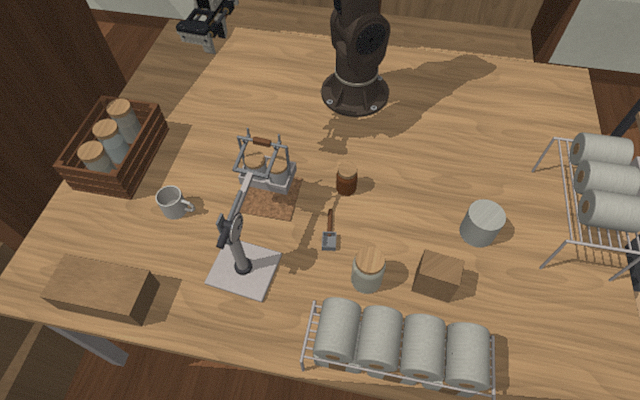

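```bash
python3 - <<'E'
from h import *
P=pts('top',np.load('/tmp/top.npy')); x,y,z=P[...,0],P[...,1],P[...,2]
q=P[(abs(x-.52)<.05)&(abs(y+.17)<.075)&(z>.149)&(z<.163)]
A=np.c_[q[:,:2]-[.52,-.17],np.ones(len(q))]; print('rim plane',np.linalg.lstsq(A,q[:,2],rcond=None)[0],len(q))
for s in(-1,1):
    print('bar z',s,P[(abs(x-.518)<.02)&(abs(y+.17-s*.052)<.006)&(z>.25)][:,2].mean().round(4))
arm.sign_off(); print(arm.observe()['clock'])
E
```

```text
rim plane [-0.00222969 -0.00179719  0.15617274] 232
bar z -1 0.2742
bar z 1 0.2746
the job is handed in; nothing more can be done
the job is handed in; nothing more can be done
```

The caddy is weighed and hanging in the fork, and I handed the job in at about 23.5 s. I lifted it by the wooden grip, brought it in under the fork from the front, and lowered the bar between the pins. I followed the sinking arm for about 25 mm before letting go.

**Final state:**
- The bar lies between the pins on both prongs, at 0.2742 and 0.2746 m on the two sides.
- The tray rim is level to within about 0.2°, with its underside about 0.12 m above the counter.
- The arm and tray readings stayed the same from 23.0 to 23.45 s, so it was hanging still.
- The other things look undisturbed in the last scene picture. I did not re-measure their positions.
- The gripper was well clear when I handed in.

**What did not agree exactly:**
- The wrist force just before release averaged about +0.2 N, with an unknown sensor offset.
- When the fingers opened, the arm rose by 1 to 3 mm in the camera depth, so I had pushed it very slightly past its balance point. Its speed during that rise was not measured.
- The force while hanging free was about 2.9 N, or roughly 0.3 kg. That fits the sinking I saw to within the noise.

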